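Present the holed steel coupon at the lip of the draining stand

ROBOT

A 6-joint arm with a two-finger parallel gripper is mounted at the origin on a cart in front of the work surface, level with it; the furniture and walls round the work are solid. World frame = base frame: x ahead of the robot, y to its left, z up, the work surface at z = 0. Lengths are in m, angles in degrees, forces in N, time in s.
With the tool pointing down it reaches from about 0.4 to 0.825 m from the base axis. Payload 7 kg.
Tool frame: the origin (TCP) lies at the very end of the fingers, on their centre line; the grasp point (between the pads) lies behind it (r.grasp_offset is the z of the grasp point in the tool frame, in m); z points along the fingers, y is the direction in which the jaws open and shut (so a half turn about z gives the same grasp; the last joint's range is limited). The gripper opens to 88 mm and grips with 3 to 60 N. Pads are 19 mm wide; open, the fingers measure 130 mm over their backs; the gripper's body (78 mm by 193 mm) begins 47 mm behind the grasp point.
Start: joints at [80.392, 20.546, 0.682, 0, -70.136, -16.507], TCP at [0.297, 0.606, 0.227] pointing down, gripper open.
Joint ranges: [-176.03, 176.03], [-82.01, 121.73], [-58.28, 71.71], [-173.87, 95.51], [-174.79, -0.11], [-173.66, 173.66]. Speed limits (degrees/s): [136.94, 136.94, 172.46, 180, 180, 180].

INTERFACE

Orientations are given as [roll, pitch, yaw] about the fixed x, y, z axes, in that order (R = Rz(yaw) Ry(pitch) Rx(roll)).
In Python, from plant import r gives the robot as it stands. The module is installed in compiled form; this text tells all that it offers.
- The arm moves only by the tool servo_tool, never from a script. Its argument "targets" is a list of rows, each an object of numbers: "dx", "dy", "dz": the shift along the world's x, y, z in cm; "spin": the turn about the world's z in rad; "grip": the opening in per cent of the stroke, from 0 (shut) to 100 (fully open). A call has exactly 10 rows; each row is the pose to reach, as a shift and turn from the pose commanded when the call began; what a row does not reach only later rows make up. A row lasts 1/12 s, in which the tool goes at most 41.7 mm and 7.16 degrees, less where a joint would pass 70% of its speed; a pose out of reach is approached as far as the arm can. A call with a gripper value outside its range is refused whole. The fingers move at their own pace and stop on an object; "squeeze" is the grip in N (left out, the last holds). Time passes only in rows, so rows that repeat a pose let the fingers close, or fill a call up. It gives the time, the measured TCP pose, the force and the opening at its end, in the units of the state.
- r.get_state(): the state, without advancing time (a new reading comes with each control period).
- r.capture(name): name is "scene" or "top" or "wrist"; returns the picture (420x560x3 uint8, blue, green, red); there is no depth.
- r.get_calibration(name): a dict with "K" (3x3 intrinsics, pixels), "extrinsics" (4x4, takes a point from camera to world coordinates). Camera axes: x right, y down, z forward; pixel columns grow to the right and rows downward; lengths in m; the calibration is good to about 2 mm. A picture is of the moment at which its call begins: read the wrist's pose just before it. get_calibration takes no time and is no camera call; for the wrist camera it gives the pose at the moment of the call.
- r.close_job(): hands the job in, once; it reports no verdict.
Trained networks look in the newest picture that a camera, given by its name, has taken for a name from the list of things; names that differ only in an ending like _2 or _b are one class to them, and where a whole thing is asked for, a point or a joint stands for the part that bears it (a point fixed in the world has none). Each returns a list of dicts, best first, with "p" (0 to 1); they miss things now and then, are a little off and sometimes report something else, mostly with a low value. They report only what shows in the picture. A call takes as long as a camera call. They do not tell look-alikes from the thing itself.
- r.cut_out(name, camera): "mask" (420x560 bool, what is visible of it) and "extent" ([left, top, right, bottom] in pixels, round what is visible of it).
The state is a dict: "time_s": time; "joints": joint angles; "qd": joint speeds; "joint_torque": joint torques, N m; "tcp_pos": TCP position; "eef_rot": TCP orientation; "contact_force": force on the tool from outside, world axes, zero at the start; "moment": the same for the moment, N m; "gripper_width": finger opening in m.
Only numpy, scipy, OpenCV 4.12 (cv2) and the standard library are available. Lean on these libraries where they do the work, as an engineer would, in place of code of your own. Each camera call takes 0.05 s, during which the arm holds its last target. There are 200 camera calls.

TASK

The steel coupon with the round hole is the next one to be weighed, but lying flat between the fences it offers no edge to take hold of. With the fingertips turn its lane's turn-button aside and push that coupon along its lane towards you until its front edge hangs about 3 cm over the stand's front lip, resting level and still on its runners so that it can be taken by the edge. Only push: do not lift or tip it, leave the other two coupons shut in behind their upright turn-buttons, and do not disturb the things standing around.

Things in the scene. Friction and masses are not known exactly. Their poses are not given: they have to be found in the camera images.
- stand: White plastic draining stand, fixed, 200 mm deep (its x), 246 mm wide (its y), lane floors 60 mm above the worktop. Origin: centre of its underside; -x is the front, towards the robot, +y its left, z up. Three lanes along x, centred at y = +76, 0, -76 mm; the fences beside them rise 14 mm above the lane floor. A 16 mm high back fence (inner face at x = +94 mm) closes the rear, the front is open
- lip_left (a point): Middle of the front lip of the left (+y) lane, on the lane floor's front edge, 60 mm above the worktop; axes as the stand's. The lane is 69.5 mm wide. Two runners, 4 mm wide and 5 mm high, 25.5 mm either side of its middle, carry the coupon 5 mm above the lane floor; 47 mm are clear between them. Below the lip is an upright front face
- catch_left_tip (a point): Top end of the left lane's turn-button, a grey bar 13 mm wide on the stand's front face, from 4 to 14 mm in front of it (screw head to 16.5 mm). Its pivot is in the middle of the lane, 18 mm below the lane floor, 38.5 mm from this end: upright, the bar stands 20.5 mm above the lane floor and stops the coupon
- catch_left (a joint): Angle (rad) of the left lane's turn-button about the stand's x: 0 = upright (shut), positive = top end swung to the right (-y), negative = to the left. It turns either way to 1.6 (level, wholly below the lane floor); light friction, about 1 N at its end, keeps it where it is left. The coupon passes once it is turned by 1.1 or more
- lip_middle (a point): Middle of the front lip of the middle (y = 0) lane, on the lane floor's front edge, 60 mm above the worktop; axes as the stand's. The lane is 69.5 mm wide. Two runners, 4 mm wide and 5 mm high, 25.5 mm either side of its middle, carry the coupon 5 mm above the lane floor; 47 mm are clear between them. Below the lip is an upright front face
- catch_middle_tip (a point): Top end of the middle lane's turn-button, a grey bar 13 mm wide on the stand's front face, from 4 to 14 mm in front of it (screw head to 16.5 mm). Its pivot is in the middle of the lane, 18 mm below the lane floor, 38.5 mm from this end: upright, the bar stands 20.5 mm above the lane floor and stops the coupon
- catch_middle (a joint): Angle (rad) of the middle lane's turn-button about the stand's x: 0 = upright (shut), positive = top end swung to the right (-y), negative = to the left. It turns either way to 1.6 (level, wholly below the lane floor); light friction, about 1 N at its end, keeps it where it is left. The coupon passes once it is turned by 1.1 or more
- lip_right (a point): Middle of the front lip of the right (-y) lane, on the lane floor's front edge, 60 mm above the worktop; axes as the stand's. The lane is 69.5 mm wide. Two runners, 4 mm wide and 5 mm high, 25.5 mm either side of its middle, carry the coupon 5 mm above the lane floor; 47 mm are clear between them. Below the lip is an upright front face
- catch_right_tip (a point): Top end of the right lane's turn-button, a grey bar 13 mm wide on the stand's front face, from 4 to 14 mm in front of it (screw head to 16.5 mm). Its pivot is in the middle of the lane, 18 mm below the lane floor, 38.5 mm from this end: upright, the bar stands 20.5 mm above the lane floor and stops the coupon
- catch_right (a joint): Angle (rad) of the right lane's turn-button about the stand's x: 0 = upright (shut), positive = top end swung to the right (-y), negative = to the left. It turns either way to 1.6 (level, wholly below the lane floor); light friction, about 1 N at its end, keeps it where it is left. The coupon passes once it is turned by 1.1 or more
- coupon_hole_front (a point): Middle of the front edge (towards the lip), half-way up the thickness, of the coupon with a round 22 mm hole through its middle: the one to be pushed out. A flat steel coupon 100 (x) x 62 (y) x 5 mm, about 220 g, lying loose on the runners of one lane (any of the three) with its long side along the lane; x of the point points from front to back, z up
- coupon_plain_front (a point): Middle of the front edge (towards the lip), half-way up the thickness, of the coupon that is a full rectangle without hole; to be left alone. A flat steel coupon 100 (x) x 62 (y) x 5 mm, about 220 g, lying loose on the runners of one lane (any of the three) with its long side along the lane; x of the point points from front to back, z up
- coupon_clipped_front (a point): Middle of the front edge (towards the lip), half-way up the thickness, of the coupon without hole, one front corner cut off at 45 degrees (24 mm); to be left alone. A flat steel coupon 100 (x) x 62 (y) x 5 mm, about 220 g, lying loose on the runners of one lane (any of the three) with its long side along the lane; x of the point points from front to back, z up
- coupon_hole_back (a point): Middle of the back edge of the coupon with the hole, half-way up its thickness (7.5 mm above the lane floor), 100 mm behind its front edge. Between it and the back fence the lane is empty for at least 70 mm at the start
- coupon_hole: The coupon with the round hole itself; origin at the centre of its underside, x from its front edge to its back edge, z up
- weight: Bystander, loose: small white weight with a knob on top, 28 mm across, 52 mm tall. Origin at the centre of its underside
- tweezers: Bystander, loose: steel tweezers, 16 x 124 x 9 mm, lying. Origin at the centre of its underside
- weigh_boat: Bystander, loose: thin white plastic dish, 69 x 69 x 16 mm. Origin at the centre of its underside
- beaker: Bystander, loose: glass beaker, 55 mm across, 68 mm tall. Origin at the centre of its underside
- vial_a: Bystander, loose: capped vial, 16 mm across, 48 mm tall. Origin at the centre of its underside
- vial_b: Bystander, loose: capped vial, 16 mm across, 48 mm tall. Origin at the centre of its underside
- tip_box: Bystander, loose: pipette-tip box with clear lid, 86 x 118 x 77 mm. Origin at the centre of its underside
- lamp: Bystander, loose: glass spectral lamp standing on its socket, 37 mm across, 140 mm tall. Origin at the centre of its underside
Not all that is in view belongs to the job. Leave any brown or turquoise look-alike of the coupon_hole alone.

How it is judged (in metres and radians):
On the way, in this order (a step that is already met when the one before it is completed fails the run):
1. the turn-button in front of the holed coupon is turned aside (((y of coupon_hole_front in the frame of stand between 0.056 and 0.096 m and not (value of joint catch_left between -0.8 and 0.8 rad)) or (y of coupon_hole_front in the frame of stand between -0.02 and 0.02 m and not (value of joint catch_middle between -0.8 and 0.8 rad)) or (y of coupon_hole_front in the frame of stand between -0.096 and -0.056 m and not (value of joint catch_right between -0.8 and 0.8 rad)))), for 0.1 s.
2. the holed coupon hangs over the lip by 20 to 42 mm (x of coupon_hole_front in the frame of stand between -0.142 and -0.12 m), for 0.2 s.
At the end, for the whole second after the job is handed in: The holed coupon lies level and at rest on the runners of its lane with its front edge 20 to 42 mm beyond the front lip; the turn-buttons of the other two lanes are still upright (within 0.4 rad), and their coupons and all bystanders are where they were (all of step 2 and z of coupon_hole_front in the frame of stand between 0.0635 and 0.0715 m and angle between coupon_hole_front's own z axis and vertical below 0.06 rad and linear speed of coupon_hole below 0.01 m/s and ((y of coupon_hole_front in the frame of stand between 0.056 and 0.096 m and value of joint catch_middle between -0.4 and 0.4 rad and value of joint catch_right between -0.4 and 0.4 rad) or (y of coupon_hole_front in the frame of stand between -0.02 and 0.02 m and value of joint catch_left between -0.4 and 0.4 rad and value of joint catch_right between -0.4 and 0.4 rad) or (y of coupon_hole_front in the frame of stand between -0.096 and -0.056 m and value of joint catch_left between -0.4 and 0.4 rad and value of joint catch_middle between -0.4 and 0.4 rad))); the robot touches nothing.
It fails at once if the holed coupon is lifted (more than 8 mm) or tipped (more than 0.12 rad) (z of any of coupon_hole_front, coupon_hole_back in the frame of stand above 0.0755 m or angle between coupon_hole_front's own z axis and vertical above 0.12 rad).
It fails at once if the holed coupon is pushed too far out: more than 50 mm (x of coupon_hole_front in the frame of stand below -0.15 m).
It fails at once if another coupon is moved by more than 12 mm (distance of any of coupon_plain_front, coupon_clipped_front from where it was at the start of the episode above 0.012 m).
It fails at once if a bystander is moved by more than 20 mm (distance of any of weight, tweezers, weigh_boat, beaker, vial_a, vial_b, tip_box, lamp from where it was at the start of the episode above 0.02 m).
It also fails if it takes over 45 s, if anything falls off the work surface, if the arm or the gripper's body presses on something with over 40 N, if the wrist force passes 120 N, or if a joint passes its speed limit or range.

## Working session

There is one attempt and no reset: what is moved stays moved. The work goes in short steps, Python scripts to look and compute and a tool call to move; the robot and the scene stay as the last step left them, time stands still between calls to the robot, and variables do not carry over. Pictures are saved under pics/ and viewed, about 8 in all and at most 12, crops included, and the job is handed in when it is done.

Besides the shell and the picture viewer there is one more tool, called after "Emit:" by a JSON object that holds its "fn" and its "kwargs", one argument or row to a line. servo_tool: Moves the arm, as the interface text tells. Its arguments: {"type":"object","properties":{"targets":{"type":"array"},"squeeze":{"type":"number"}},"required":["targets"]}

```bash
mkdir -p pics
python3 - <<'E'
from plant import r
import cv2,numpy as np
for n in("scene","top"):
    im=r.capture(n); cv2.imwrite(f"pics/{n}0.png",im)
    c=r.get_calibration(n); print(n,np.round(c["K"],1).tolist(),np.round(c["extrinsics"],3).tolist())
s=r.get_state(); print(s["time_s"],s["tcp_pos"],s["eef_rot"],s["gripper_width"],r.grasp_offset)
E
```

```text
scene [[475.3, 0.0, 281.1], [0.0, 475.3, 210.9], [0.0, 0.0, 1.0]] [[0.866, -0.309, 0.393, -0.081], [-0.499, -0.501, 0.707, -1.117], [-0.021, -0.809, -0.588, 1.032], [0.0, 0.0, 0.0, 1.0]]
top [[485.6, 0.0, 274.7], [0.0, 485.6, 205.5], [0.0, 0.0, 1.0]] [[-0.008, -0.984, 0.176, 0.285], [-1.0, 0.008, -0.002, -0.014], [0.0, -0.176, -0.984, 1.474], [0.0, 0.0, 0.0, 1.0]]
0.1 [0.29697061 0.6056831  0.22574486] [ 1.79916379e+02 -7.94828854e-03 -2.61225925e+01] 0.08747923122446025 -0.0188
```

View pics/scene0.png

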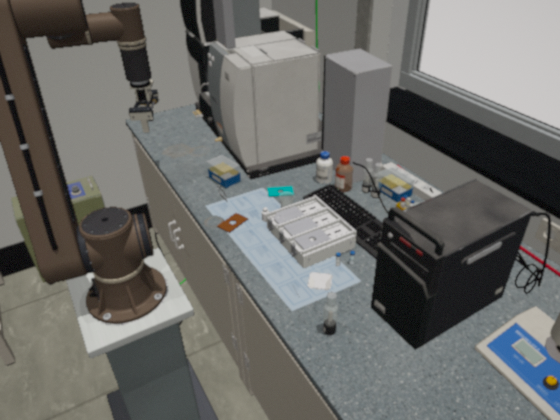

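View pics/top0.png

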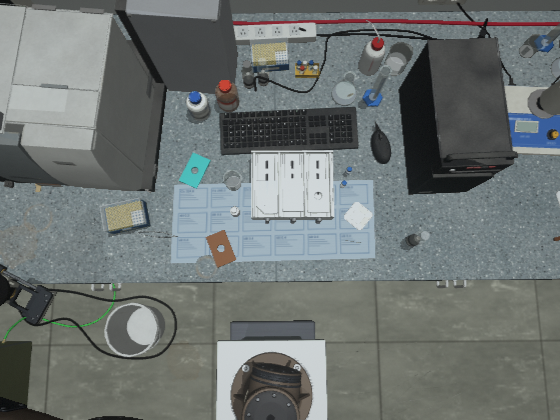

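The stand is at about (252–333, 150–220) in the top view, and a round spot near (318,195) suggests the holed coupon is in the right lane. I'll enlarge that area.

Run:
```python
import cv2
a=cv2.imread("pics/top0.png")[140:235,215:365]
cv2.imwrite("pics/c0.png",cv2.resize(a,None,fx=5,fy=5,interpolation=cv2.INTER_CUBIC))
```

```text
(no output)
```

View pics/c0.png

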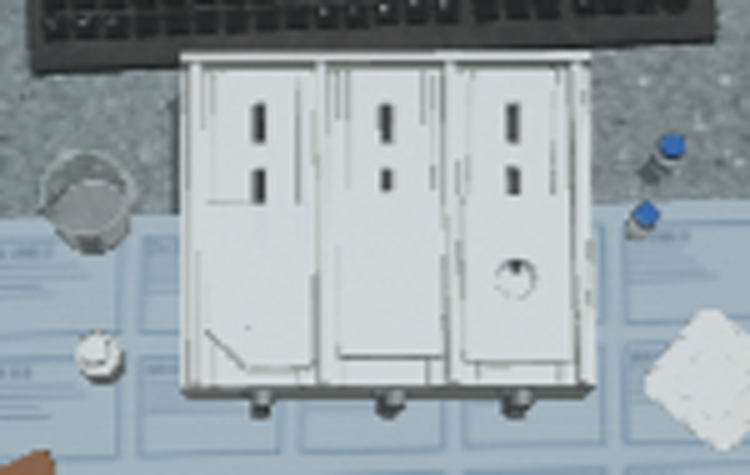

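The right lane holds the coupon with the hole (hole at crop (515,278)). The clipped coupon is in the left lane and the plain one in the middle. All three turn-buttons are upright. Next I'll compute the stand pose.

```bash
cat > h.py <<'E'
import numpy as np
from plant import r
def ray(cam,u,v,z,c=None):
    c=c or r.get_calibration(cam); E=np.array(c["extrinsics"]); d=E[:3,:3]@np.linalg.inv(c["K"])@[u,v,1]
    return E[:3,3]+d*(z-E[2,3])/d[2]
E
python3 - <<'E'
from h import *
P=lambda x,y,z:ray("top",215+x/5,140+y/5,z)
c=[P(183,386,.074),P(593,386,.074),P(590,53,.076),P(180,55,.076)]
for p in c: print(np.round(p,4))
print("widths",np.linalg.norm(c[0]-c[1]),np.linalg.norm(c[1]-c[2]))
o=sum(c)/4; y=(c[0]-c[1])+(c[3]-c[2]); print("centre",o,"yaw",np.arctan2(-y[0],y[1]))
for u,v in((262,392),(390,392),(517,392)): print("tip",P(u,v,.0805))
print("coupfront",P(518,360,.07),"hole",P(515,279,.07))
ext=[P(465,360,.07),P(572,360,.07)];print(ext)
E
```

```text
[0.5012 0.0514 0.074 ]
[ 0.4992 -0.1877  0.074 ]
[ 0.6999 -0.1915  0.076 ]
[0.7006 0.0531 0.076 ]
widths 0.23904715120375306 0.2007129437137645
centre [ 0.60023152 -0.06867019  0.075     ] yaw -0.0054512008162910085
tip [0.49627056 0.0052545  0.0805    ]
tip [ 0.49567364 -0.0689917   0.0805    ]
tip [ 0.49508135 -0.14266107  0.0805    ]
coupfront [ 0.51560658 -0.14467188  0.07      ] hole [ 0.56398737 -0.14406349  0.07      ]
[array([ 0.51585603, -0.11362319,  0.07      ]), array([ 0.51535242, -0.17630697,  0.07      ])]
```

Emit:
{"fn": "servo_tool", "kwargs": {
  "targets": [
    {"dx": 2,"dy": -4,"spin": 0.1,"grip": 0},
    {"dx": 4,"dy": -8,"spin": 0.2,"grip": 0},
    {"dx": 6,"dy": -12,"spin": 0.3,"grip": 0},
    {"dx": 8,"dy": -16,"spin": 0.4,"grip": 0},
    {"dx": 10,"dy": -20,"spin": 0.45,"grip": 0},
    {"dx": 12,"dy": -24,"spin": 0.45,"grip": 0},
    {"dx": 14,"dy": -28,"spin": 0.45,"grip": 0},
    {"dx": 15,"dy": -32,"spin": 0.45,"grip": 0},
    {"dx": 16,"dy": -36,"spin": 0.45,"grip": 0},
    {"dx": 16,"dy": -40,"spin": 0.45,"grip": 0}
  ]
}}

```text
validation failed for argument at $.ta...
```

Emit:
{"fn": "servo_tool", "kwargs": {
  "targets": [
    {"dx": 0,"dy": -4,"grip": 0},
    {"dx": 0,"dy": -8,"grip": 0},
    {"dx": 0,"dy": -12,"grip": 0},
    {"dx": 0,"dy": -16,"grip": 0},
    {"dx": 0,"dy": -20,"grip": 0},
    {"dx": 0,"dy": -24,"grip": 0},
    {"dx": 0,"dy": -28,"grip": 0},
    {"dx": 0,"dy": -32,"grip": 0},
    {"dx": 0,"dy": -35,"grip": 0},
    {"dx": 0,"dy": -35,"grip": 0}
  ]
}}

```text
validation failed for argument at $.ta...
```

Run:
```python
from h import *
import cv2,pickle
s=r.get_state();c=r.get_calibration("wrist"); cv2.imwrite("pics/w1.png",r.capture("wrist")); pickle.dump(c,open("c1.pkl","wb"))
print(s["time_s"],s["tcp_pos"],s["eef_rot"],s["joints"],s["gripper_width"],np.round(c["extrinsics"],3).tolist())
```

```text
0.1 [0.29697061 0.6056831  0.22574486] [ 1.79916379e+02 -7.94828854e-03 -2.61225925e+01] [ 8.03903101e+01  2.05859872e+01  6.40538973e-01 -1.71686952e-02
 -7.01369840e+01 -1.65070633e+01] 0.08747923122446025 [[-0.44, -0.866, -0.236, 0.361], [-0.898, 0.425, 0.115, 0.575], [0.001, 0.262, -0.965, 0.384], [0.0, 0.0, 0.0, 1.0]]
```

View pics/w1.png

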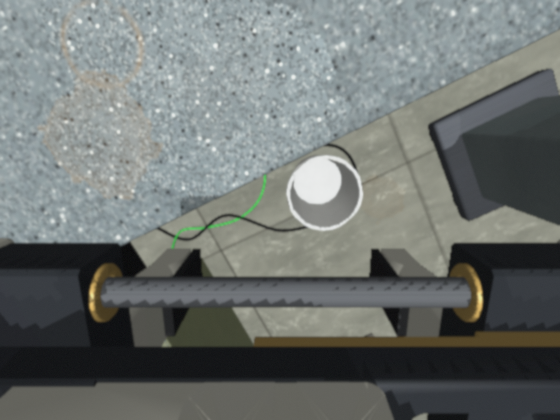

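The move calls were refused, probably because every key is required, so that picture was taken at the start pose. It shows only the gripper, bench and floor.

Emit:
{"fn": "servo_tool", "kwargs": {
  "targets": [
    {"dx": 2,"dy": -4,"dz": 0,"spin": 0.1,"grip": 0},
    {"dx": 4,"dy": -8,"dz": 0,"spin": 0.2,"grip": 0},
    {"dx": 6,"dy": -12,"dz": 0,"spin": 0.3,"grip": 0},
    {"dx": 8,"dy": -16,"dz": 0,"spin": 0.4,"grip": 0},
    {"dx": 10,"dy": -20,"dz": 0,"spin": 0.45,"grip": 0},
    {"dx": 12,"dy": -24,"dz": 0,"spin": 0.45,"grip": 0},
    {"dx": 14,"dy": -28,"dz": 0,"spin": 0.45,"grip": 0},
    {"dx": 15,"dy": -32,"dz": 0,"spin": 0.45,"grip": 0},
    {"dx": 16,"dy": -36,"dz": 0,"spin": 0.45,"grip": 0},
    {"dx": 16,"dy": -40,"dz": 0,"spin": 0.45,"grip": 0}
  ]
}}

```text
time_s: 0.98
tcp_pos: [0.4562, 0.2221, 0.2263]
eef_rot: [180.0, 0.0, -0.3]
contact_force: [0.4, 0.8, 1.1]
gripper_width: 0.0267
```

Emit:
{"fn": "servo_tool", "kwargs": {
  "targets": [
    {"dx": 0,"dy": -4,"dz": 0,"spin": 0,"grip": 0},
    {"dx": 0,"dy": -8,"dz": 0,"spin": 0,"grip": 0},
    {"dx": 0,"dy": -12,"dz": 0,"spin": 0,"grip": 0},
    {"dx": 0,"dy": -16,"dz": 0,"spin": 0,"grip": 0},
    {"dx": 0,"dy": -20,"dz": 0,"spin": 0,"grip": 0},
    {"dx": 0,"dy": -24,"dz": 0,"spin": 0,"grip": 0},
    {"dx": 0,"dy": -28,"dz": 0,"spin": 0,"grip": 0},
    {"dx": 0,"dy": -32,"dz": 0,"spin": 0,"grip": 0},
    {"dx": 0,"dy": -36,"dz": 0,"spin": 0,"grip": 0},
    {"dx": 0,"dy": -38.8,"dz": 0,"spin": 0,"grip": 0}
  ]
}}

```text
time_s: 1.82
tcp_pos: [0.4548, -0.1667, 0.2266]
eef_rot: [180.0, -0.0, -0.4]
contact_force: [1.0, 0.2, 0.0]
gripper_width: 0.0005
```

Run:
```python
from h import *
import cv2,pickle
s=r.get_state();c=r.get_calibration("wrist"); cv2.imwrite("pics/w2.png",r.capture("wrist")); pickle.dump(c,open("c2.pkl","wb"))
print(s["time_s"],s["tcp_pos"],s["eef_rot"],s["qd"],s["gripper_width"])
```

```text
1.8167 [ 0.45481104 -0.16671784  0.22661639] [ 1.79991666e+02 -2.61973484e-03 -3.79300942e-01] [-42.16909293  11.04118368  11.40960376  -0.27771137  -0.46948841
  40.84956411] 0.0004928476530699102
```

View pics/w2.png

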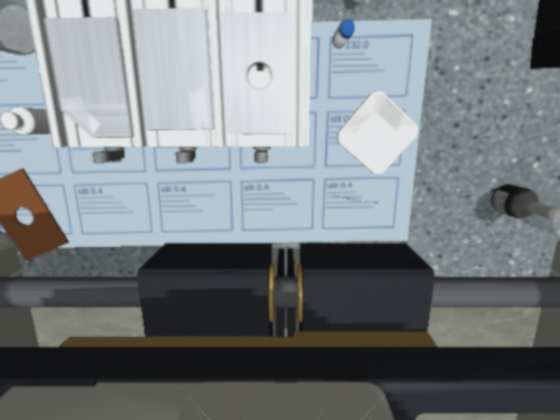

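The wrist view shows the stand's front edge at row ~147 and the right button tip near (261,152). The coupon hole is at (260,76).

Run:
```python
from h import *
import pickle
c=pickle.load(open("c2.pkl","rb"))
E=np.array(c["extrinsics"]);K=np.array(c["K"])
def pr(p):
    q=np.linalg.inv(E)@[*p,1]; q=K@q[:3]; return np.round(q[:2]/q[2],1)
t=np.array([.4548,-.1667,.2266])
for d in(0,.02,.05,.08): print("tcp+",d,[pr(t+[0,y,d]) for y in(-.021,0,.021)])
R=lambda u,v,z:np.round(ray("wrist",u,v,z,c),4)
print("front corners",R(52,147,.074),R(309,147,.074))
print("tips",R(101,151,.0805),R(180,151,.0805),R(257,151,.0805))
print("bar bottom/top",R(258,162,.0805))
print("coupon front",R(260,135,.07),"hole",R(260,76,.07))
print("boat",R(378,133,.008),R(418,130,.016),"lamp",R(515,203,.0))
```

```text
tcp+ 0 [array([325.8, 266.2]), array([285.7, 266.4]), array([245.5, 266.6])]
tcp+ 0.02 [array([331. , 284.1]), array([285.7, 284.3]), array([240.5, 284.6])]
tcp+ 0.05 [array([341.7, 321.5]), array([285.8, 321.8]), array([229.9, 322.1])]
tcp+ 0.08 [array([359., 382.]), array([285.9, 382.4]), array([212.8, 382.8])]
front corners [0.5078 0.0506 0.074 ] [ 0.5063 -0.1888  0.074 ]
tips [0.5043 0.0019 0.0805] [ 0.5039 -0.0704  0.0805] [ 0.5034 -0.1408  0.0805]
bar bottom/top [ 0.4934 -0.1415  0.0805]
coupon front [ 0.5173 -0.1432  0.07  ] hole [ 0.5686 -0.1445  0.07  ]
boat [ 0.5169 -0.2703  0.008 ] [ 0.52   -0.3116  0.016 ] lamp [ 0.4337 -0.4433 -0.    ]
```

Emit:
{"fn": "servo_tool", "kwargs": {
  "targets": [
    {"dx": 0,"dy": 0,"dz": -2,"spin": 0,"grip": 0},
    {"dx": 0,"dy": 0,"dz": -4,"spin": 0,"grip": 0},
    {"dx": 0,"dy": 0,"dz": -6,"spin": 0,"grip": 0},
    {"dx": 0,"dy": 0,"dz": -8,"spin": 0,"grip": 0},
    {"dx": 0,"dy": 0,"dz": -10,"spin": 0,"grip": 0},
    {"dx": 0,"dy": 0,"dz": -10,"spin": 0,"grip": 0},
    {"dx": 0,"dy": 0,"dz": -10,"spin": 0,"grip": 0},
    {"dx": 0,"dy": 0,"dz": -10,"spin": 0,"grip": 0},
    {"dx": 0,"dy": 0,"dz": -10,"spin": 0,"grip": 0},
    {"dx": 0,"dy": 0,"dz": -10,"spin": 0,"grip": 0}
  ]
}}

```text
time_s: 2.7
tcp_pos: [0.4563, -0.164, 0.1278]
eef_rot: [180.0, -0.1, -0.3]
contact_force: [0.3, -0.6, -0.7]
gripper_width: 0.0002
```

Run:
```python
from h import *
import cv2,pickle
s=r.get_state();c=r.get_calibration("wrist"); im=r.capture("wrist");cv2.imwrite("pics/w3.png",im); pickle.dump(c,open("c3.pkl","wb"))
cv2.imwrite("pics/w3c.png",cv2.resize(im[:300,:400],None,fx=2,fy=2))
print(s["time_s"],s["tcp_pos"],s["eef_rot"],s["qd"],s["gripper_width"])
```

```text
2.7 [ 0.45631236 -0.16400561  0.12780676] [ 1.79998983e+02 -1.25873706e-01 -3.20675778e-01] [-0.03001669  0.06149349 -0.27591849 -0.02953501  0.15624189 -0.04823498] 0.00023925390328782584
```

View pics/w3c.png

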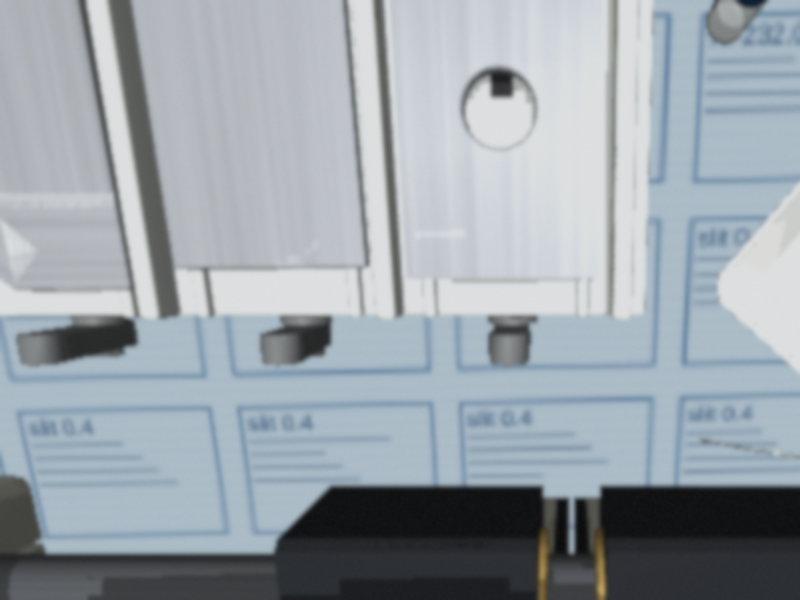

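Run:
```python
from h import *
import pickle
c=pickle.load(open("c3.pkl","rb"))
R=lambda u,v,z:np.round(ray("wrist",u/2,v/2,z,c),4)
print("lane floor lip",R(510,314,.060),"fence front tops",R(390,315,.074),R(628,316,.074), "right edge",R(646,200,.074))
print("tips front/back",R(488,330,.0805),R(530,330,.0805))
print("screw-bar front face x at z.0805:",R(509,365,.0805), R(509,335,.0805))
print("coupon front",R(408,278,.07),R(594,278,.07),"hole",R(499,68,.07),R(499,150,.07),R(461,108,.07),R(537,108,.07))
print("fence inner L/R",R(396,280,.074),R(613,280,.074))
```

```text
lane floor lip [ 0.5069 -0.1433  0.06  ] fence front tops [ 0.508  -0.1061  0.074 ] [ 0.5073 -0.1824  0.074 ] right edge [ 0.5425 -0.1873  0.074 ]
tips front/back [ 0.5038 -0.1382  0.0805] [ 0.5037 -0.1513  0.0805]
screw-bar front face x at z.0805: [ 0.4927 -0.1444  0.0805] [ 0.5022 -0.1447  0.0805]
coupon front [ 0.5194 -0.1117  0.07  ] [ 0.5191 -0.1716  0.07  ] hole [ 0.5802 -0.1431  0.07  ] [ 0.5575 -0.1423  0.07  ] [ 0.5694 -0.1313  0.07  ] [ 0.5692 -0.1542  0.07  ]
fence inner L/R [ 0.5189 -0.1089  0.074 ] [ 0.5186 -0.1775  0.074 ]
```

Emit:
{"fn": "servo_tool", "kwargs": {
  "targets": [
    {"dx": 0,"dy": -1,"dz": -2,"spin": 0,"grip": 0},
    {"dx": 0,"dy": -2.1,"dz": -4,"spin": 0,"grip": 0},
    {"dx": 0,"dy": -2.1,"dz": -6,"spin": 0,"grip": 0},
    {"dx": 0,"dy": -2.1,"dz": -7.2,"spin": 0,"grip": 0},
    {"dx": 0,"dy": -2.1,"dz": -7.2,"spin": 0,"grip": 0},
    {"dx": 1.5,"dy": -2.1,"dz": -7.2,"spin": 0,"grip": 0},
    {"dx": 2.5,"dy": -2.1,"dz": -7.2,"spin": 0,"grip": 0},
    {"dx": 3.4,"dy": -2.1,"dz": -7.2,"spin": 0,"grip": 0},
    {"dx": 3.4,"dy": -2.1,"dz": -7.2,"spin": 0,"grip": 0},
    {"dx": 3.4,"dy": -2.1,"dz": -7.2,"spin": 0,"grip": 0}
  ]
}}

```text
time_s: 3.58
tcp_pos: [0.49, -0.1849, 0.0549]
eef_rot: [-180.0, -0.0, -0.3]
contact_force: [-0.3, -0.1, -0.4]
gripper_width: 0.0007
```

Next, push the button to the left.

Emit:
{"fn": "servo_tool", "kwargs": {
  "targets": [
    {"dx": 0,"dy": 0.6,"dz": 0,"spin": 0,"grip": 0},
    {"dx": 0,"dy": 1.2,"dz": 0,"spin": 0,"grip": 0},
    {"dx": 0,"dy": 1.8,"dz": 0,"spin": 0,"grip": 0},
    {"dx": 0,"dy": 2.4,"dz": 0,"spin": 0,"grip": 0},
    {"dx": 0,"dy": 3.0,"dz": 0,"spin": 0,"grip": 0},
    {"dx": 0,"dy": 3.6,"dz": 0,"spin": 0,"grip": 0},
    {"dx": 0,"dy": 4.2,"dz": 0,"spin": 0,"grip": 0},
    {"dx": 0,"dy": 4.8,"dz": 0,"spin": 0,"grip": 0},
    {"dx": 0,"dy": 5.2,"dz": 0,"spin": 0,"grip": 0},
    {"dx": 0,"dy": 5.2,"dz": 0,"spin": 0,"grip": 0}
  ]
}}

```text
time_s: 4.42
tcp_pos: [0.4896, -0.132, 0.0545]
eef_rot: [-180.0, -0.0, -0.3]
contact_force: [-0.2, 0.8, -0.1]
gripper_width: 0.0005
```

Emit:
{"fn": "servo_tool", "kwargs": {
  "targets": [
    {"dx": -1.5,"dy": 0,"dz": 0,"spin": 0,"grip": 0},
    {"dx": -3,"dy": 0,"dz": 0,"spin": 0,"grip": 0},
    {"dx": -3.5,"dy": 0,"dz": 2,"spin": 0,"grip": 0},
    {"dx": -3.5,"dy": 0,"dz": 5,"spin": 0,"grip": 0},
    {"dx": -3.5,"dy": -0.6,"dz": 8,"spin": 0,"grip": 0},
    {"dx": -3.5,"dy": -1.2,"dz": 10,"spin": 0,"grip": 0},
    {"dx": -3.5,"dy": -1.2,"dz": 10,"spin": 0,"grip": 0},
    {"dx": -3.5,"dy": -1.2,"dz": 10,"spin": 0,"grip": 0},
    {"dx": -3.5,"dy": -1.2,"dz": 10,"spin": 0,"grip": 0},
    {"dx": -3.5,"dy": -1.2,"dz": 10,"spin": 0,"grip": 0}
  ]
}}

```text
time_s: 5.25
tcp_pos: [0.4537, -0.1448, 0.1534]
eef_rot: [-180.0, 0.1, -0.3]
contact_force: [0.2, -0.4, 0.1]
gripper_width: 0.0005
```

Run:
```python
from h import *
import cv2,pickle
s=r.get_state();c=r.get_calibration("wrist"); im=r.capture("wrist"); pickle.dump(c,open("c4.pkl","wb"))
cv2.imwrite("pics/w4.png",cv2.resize(im[:300,:400],None,fx=2,fy=2))
print(s["time_s"],s["tcp_pos"])
```

```text
5.25 [ 0.45372925 -0.14482652  0.15344107]
```

View pics/w4.png

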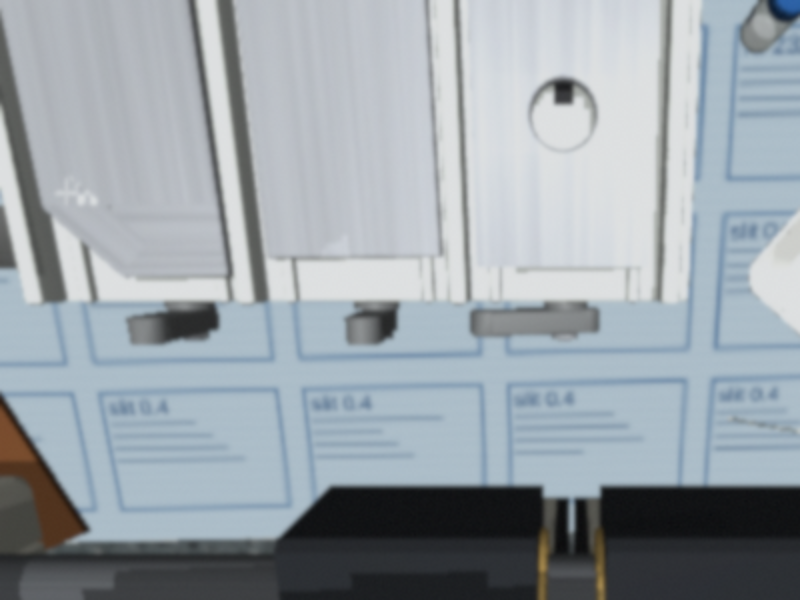

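The right button now lies level to the left (470–600, 322), and the other two are still upright at (148,328) and (365,328). The holed coupon hasn't moved. Next, go over and behind it.

Emit:
{"fn": "servo_tool", "kwargs": {
  "targets": [
    {"dx": 3,"dy": 0,"dz": 0,"spin": 0,"grip": 0},
    {"dx": 6,"dy": 0,"dz": 0,"spin": 0,"grip": 0},
    {"dx": 9,"dy": 0,"dz": 0,"spin": 0,"grip": 0},
    {"dx": 12,"dy": 0,"dz": 0,"spin": 0,"grip": 0},
    {"dx": 15,"dy": 0,"dz": 0,"spin": 0,"grip": 0},
    {"dx": 18,"dy": 0,"dz": 0,"spin": 0,"grip": 0},
    {"dx": 19.6,"dy": 0,"dz": 0,"spin": 0,"grip": 0},
    {"dx": 19.6,"dy": 0,"dz": -2,"spin": 0,"grip": 0},
    {"dx": 19.6,"dy": 0,"dz": -4,"spin": 0,"grip": 0},
    {"dx": 19.6,"dy": 0,"dz": -4,"spin": 0,"grip": 0}
  ]
}}

```text
time_s: 6.13
tcp_pos: [0.6476, -0.1445, 0.1086]
eef_rot: [-180.0, 0.5, -0.4]
contact_force: [-0.9, 0.9, -1.5]
gripper_width: 0.0004
```

Emit:
{"fn": "servo_tool", "kwargs": {
  "targets": [
    {"dx": 0,"dy": 0,"dz": -1,"spin": 0,"grip": 0},
    {"dx": 0,"dy": 0,"dz": -2,"spin": 0,"grip": 0},
    {"dx": 0,"dy": 0,"dz": -3,"spin": 0,"grip": 0},
    {"dx": 0,"dy": 0,"dz": -3.6,"spin": 0,"grip": 0},
    {"dx": 0,"dy": 0,"dz": -3.8,"spin": 0,"grip": 0},
    {"dx": 0,"dy": 0,"dz": -3.9,"spin": 0,"grip": 0},
    {"dx": 0,"dy": 0,"dz": -3.9,"spin": 0,"grip": 0},
    {"dx": 0,"dy": 0,"dz": -3.9,"spin": 0,"grip": 0},
    {"dx": 0,"dy": 0,"dz": -3.9,"spin": 0,"grip": 0},
    {"dx": 0,"dy": 0,"dz": -3.9,"spin": 0,"grip": 0}
  ]
}}

```text
time_s: 6.97
tcp_pos: [0.6508, -0.145, 0.0761]
eef_rot: [-180.0, -0.1, -0.3]
contact_force: [0.6, 0.0, -0.0]
gripper_width: 0.0004
```

Emit:
{"fn": "servo_tool", "kwargs": {
  "targets": [
    {"dx": 0,"dy": 0.1,"dz": -0.4,"spin": 0,"grip": 0},
    {"dx": 0,"dy": 0.1,"dz": -0.7,"spin": 0,"grip": 0},
    {"dx": 0,"dy": 0.1,"dz": -0.95,"spin": 0,"grip": 0},
    {"dx": 0,"dy": 0.1,"dz": -0.95,"spin": 0,"grip": 0},
    {"dx": 0,"dy": 0.1,"dz": -0.95,"spin": 0,"grip": 0},
    {"dx": -0.2,"dy": 0.1,"dz": -0.95,"spin": 0,"grip": 0},
    {"dx": -0.5,"dy": 0.1,"dz": -0.95,"spin": 0,"grip": 0},
    {"dx": -0.8,"dy": 0.1,"dz": -0.95,"spin": 0,"grip": 0},
    {"dx": -1.0,"dy": 0.1,"dz": -0.95,"spin": 0,"grip": 0},
    {"dx": -1.0,"dy": 0.1,"dz": -0.95,"spin": 0,"grip": 0}
  ]
}}

```text
time_s: 7.8
tcp_pos: [0.64, -0.144, 0.0663]
eef_rot: [-180.0, -0.0, -0.3]
contact_force: [0.3, -0.5, 0.7]
gripper_width: 0.0006
```

Emit:
{"fn": "servo_tool", "kwargs": {
  "targets": [
    {"dx": -0.3,"dy": 0,"dz": 0,"spin": 0,"grip": 0},
    {"dx": -0.6,"dy": 0,"dz": 0,"spin": 0,"grip": 0},
    {"dx": -0.9,"dy": 0,"dz": 0,"spin": 0,"grip": 0},
    {"dx": -1.2,"dy": 0,"dz": 0,"spin": 0,"grip": 0},
    {"dx": -1.5,"dy": 0,"dz": 0,"spin": 0,"grip": 0},
    {"dx": -1.8,"dy": 0,"dz": 0,"spin": 0,"grip": 0},
    {"dx": -2.1,"dy": 0,"dz": 0,"spin": 0,"grip": 0},
    {"dx": -2.4,"dy": 0,"dz": 0,"spin": 0,"grip": 0},
    {"dx": -2.6,"dy": 0,"dz": 0,"spin": 0,"grip": 0},
    {"dx": -2.6,"dy": 0,"dz": 0,"spin": 0,"grip": 0}
  ]
}}

```text
time_s: 8.63
tcp_pos: [0.6141, -0.144, 0.0662]
eef_rot: [-180.0, 0.0, -0.3]
contact_force: [-1.1, -0.3, 0.5]
gripper_width: 0.0002
```

Run:
```python
from h import *
import cv2
im=r.capture("top")[140:235,215:365]; im2=r.capture("scene")[180:275,250:370]
a=cv2.resize(im,None,fx=4.5,fy=4.5,interpolation=2)
b=cv2.resize(im2,(a.shape[1]*14//25,int(a.shape[1]*14/25*95/120)),interpolation=2)
cv2.imwrite("pics/t5.png",a)
print(r.get_state()["tcp_pos"])
```

```text
[ 0.61415424 -0.14404089  0.06606199]
```

View pics/t5.png

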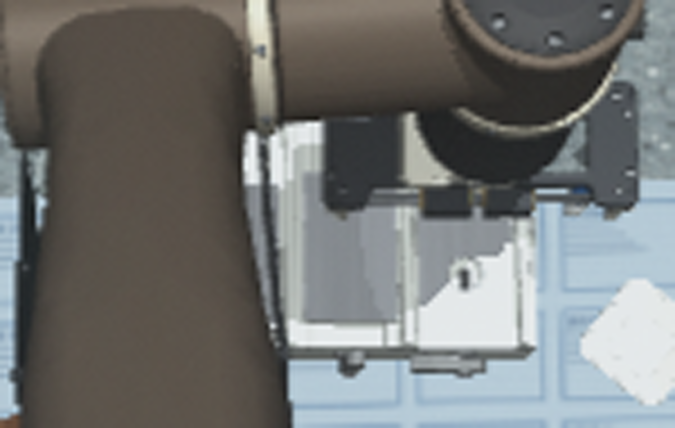

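The coupon follows the finger: its hole has moved from crop row 195.8 to 201.1, about 15 mm against the expected 14.4 mm. 27.5 mm remain.

Emit:
{"fn": "servo_tool", "kwargs": {
  "targets": [
    {"dx": -0.3,"dy": 0,"dz": 0,"spin": 0,"grip": 0},
    {"dx": -0.6,"dy": 0,"dz": 0,"spin": 0,"grip": 0},
    {"dx": -0.9,"dy": 0,"dz": 0,"spin": 0,"grip": 0},
    {"dx": -1.2,"dy": 0,"dz": 0,"spin": 0,"grip": 0},
    {"dx": -1.5,"dy": 0,"dz": 0,"spin": 0,"grip": 0},
    {"dx": -1.8,"dy": 0,"dz": 0,"spin": 0,"grip": 0},
    {"dx": -2.1,"dy": 0,"dz": 0,"spin": 0,"grip": 0},
    {"dx": -2.3,"dy": 0,"dz": 0,"spin": 0,"grip": 0},
    {"dx": -2.4,"dy": 0,"dz": 0,"spin": 0,"grip": 0},
    {"dx": -2.4,"dy": 0,"dz": 0,"spin": 0,"grip": 0}
  ]
}}

```text
time_s: 9.57
tcp_pos: [0.5902, -0.144, 0.0661]
eef_rot: [-180.0, 0.0, -0.3]
contact_force: [0.1, -0.0, 0.5]
gripper_width: 0.0003
```

Emit:
{"fn": "servo_tool", "kwargs": {
  "targets": [
    {"dx": -0.1,"dy": 0,"dz": 0,"spin": 0,"grip": 0},
    {"dx": -0.2,"dy": 0,"dz": 0,"spin": 0,"grip": 0},
    {"dx": -0.3,"dy": 0,"dz": 0,"spin": 0,"grip": 0},
    {"dx": -0.3,"dy": 0,"dz": 0,"spin": 0,"grip": 0},
    {"dx": -0.3,"dy": 0,"dz": 0,"spin": 0,"grip": 0},
    {"dx": 0.3,"dy": 0,"dz": 0,"spin": 0,"grip": 0},
    {"dx": 1.0,"dy": 0,"dz": 0,"spin": 0,"grip": 0},
    {"dx": 1.5,"dy": 0,"dz": 0,"spin": 0,"grip": 0},
    {"dx": 2.0,"dy": 0,"dz": 0,"spin": 0,"grip": 0},
    {"dx": 2.0,"dy": 0,"dz": 0,"spin": 0,"grip": 0}
  ]
}}

```text
time_s: 10.4
tcp_pos: [0.6116, -0.144, 0.0658]
eef_rot: [180.0, -0.0, -0.3]
contact_force: [0.8, -1.0, 0.8]
gripper_width: 0.0003
```

Emit:
{"fn": "servo_tool", "kwargs": {
  "targets": [
    {"dx": 0,"dy": 0,"dz": 1,"spin": 0,"grip": 0},
    {"dx": 0,"dy": 0,"dz": 3,"spin": 0,"grip": 0},
    {"dx": 0,"dy": 0,"dz": 6,"spin": 0,"grip": 0},
    {"dx": 0,"dy": 0,"dz": 9,"spin": 0,"grip": 0},
    {"dx": -3,"dy": 0,"dz": 12,"spin": 0,"grip": 0},
    {"dx": -6,"dy": 0,"dz": 14,"spin": 0,"grip": 0},
    {"dx": -9,"dy": 0,"dz": 14,"spin": 0,"grip": 0},
    {"dx": -12,"dy": 0,"dz": 14,"spin": 0,"grip": 0},
    {"dx": -14,"dy": 0,"dz": 14,"spin": 0,"grip": 0},
    {"dx": -14,"dy": 0,"dz": 14,"spin": 0,"grip": 0}
  ]
}}

```text
time_s: 11.23
tcp_pos: [0.4667, -0.1441, 0.2074]
eef_rot: [-180.0, -0.1, -0.4]
contact_force: [-0.0, -0.7, -0.1]
gripper_width: 0.0003
```

Emit:
{"fn": "servo_tool", "kwargs": {
  "targets": [
    {"dx": -2,"dy": 0,"dz": 0,"spin": 0,"grip": 0},
    {"dx": -2,"dy": 0,"dz": 0,"spin": 0,"grip": 0},
    {"dx": -2,"dy": 0,"dz": 0,"spin": 0,"grip": 0},
    {"dx": -2,"dy": 0,"dz": 0,"spin": 0,"grip": 0},
    {"dx": -2,"dy": 0,"dz": 0,"spin": 0,"grip": 0},
    {"dx": -2,"dy": 0,"dz": 0,"spin": 0,"grip": 0},
    {"dx": -2,"dy": 0,"dz": 0,"spin": 0,"grip": 0},
    {"dx": -2,"dy": 0,"dz": 0,"spin": 0,"grip": 0},
    {"dx": -2,"dy": 0,"dz": 0,"spin": 0,"grip": 0},
    {"dx": -2,"dy": 0,"dz": 0,"spin": 0,"grip": 0}
  ]
}}

```text
time_s: 12.07
tcp_pos: [0.4506, -0.144, 0.2059]
eef_rot: [180.0, 0.0, -0.3]
contact_force: [0.3, 0.6, -0.7]
gripper_width: 0.0007
```

Run:
```python
from h import *
import cv2,pickle
s=r.get_state();c=r.get_calibration("wrist"); im=r.capture("wrist"); pickle.dump(c,open("c6.pkl","wb"))
cv2.imwrite("pics/w6.png",cv2.resize(im[:300,:400],None,fx=2,fy=2))
print(s["time_s"],s["tcp_pos"],s["contact_force"])
```

```text
12.0667 [ 0.45057168 -0.14401672  0.20592271] [ 0.29452047  0.60360359 -0.65449682]
```

View pics/w6.png

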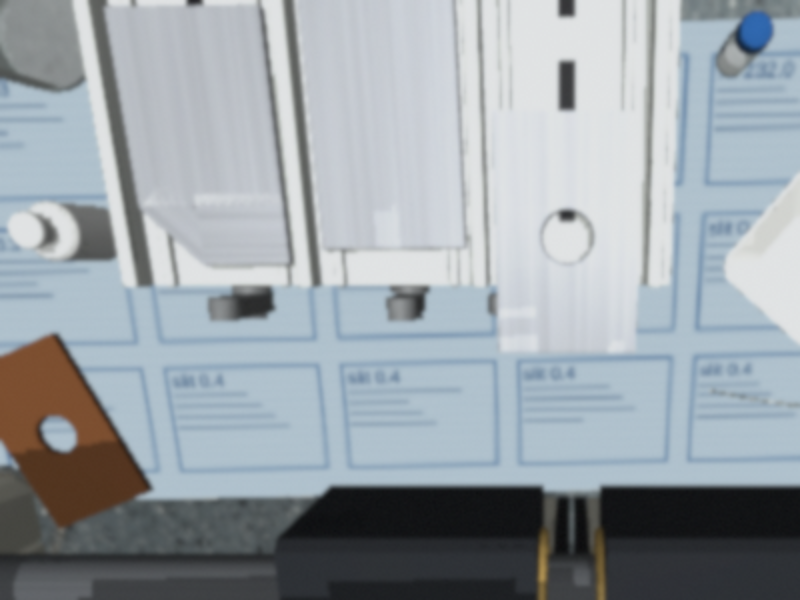

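The coupon hangs straight over the lip: front edge at row 352, lip at row 286. The other two buttons are upright and their coupons are still in place. I'll check the overhang.

Run:
```python
from h import *
import pickle
c=pickle.load(open("c6.pkl","rb"))
R=lambda u,v,z:np.round(ray("wrist",u/2,v/2,z,c),4)
f=R(568,352,.07);b=R(565,110,.07);l=R(480,286,.074)
print("front",f,"back",b,"len",b[0]-f[0],"lip",l,"overhang",l[0]-f[0],"hole",R(567,237,.07))
if 0.024<l[0]-f[0]<0.038: print(r.close_job())
```

```text
front [ 0.4775 -0.1427  0.07  ] back [ 0.5774 -0.1421  0.07  ] len 0.09990000000000004 lip [ 0.5071 -0.1048  0.074 ] overhang 0.029600000000000015 hole [ 0.5273 -0.1426  0.07  ]
the job is handed in; nothing more can be done
None
```

The holed coupon now hangs about 29.6 mm over the front lip of the right lane, and the job is handed in. I swung that lane's turn-button level to the left with the closed fingertips, then pushed the coupon about 42 mm forward from behind. After that I raised the arm clear.

- **Coupon:** its measured length in the last wrist picture came out at 99.9 mm, which fits it lying flat and level. Its hole sits in the middle of the lane, as expected.
- **Other lanes:** both turn-buttons are still upright, and the plain and clipped coupons look unmoved.
- **Bystanders:** I saw no sign of any being disturbed in the pictures, but I did not measure each one. The measured tool forces stayed around 1–2 N throughout, with about 12 of the 45 s used.
- **Disagreement and hiccup:** the first top-camera estimate put the lip about 7 mm closer to the robot than the wrist camera did. I used the wrist values, which agreed with each other and with the push. The first two move calls were also refused because a key was missing, and the arm did not move.

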